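# Index the table and gauge the next hub's keyway

## Robot

A 6-joint arm with a two-finger parallel gripper is mounted at the origin on a cart in front of the work surface, level with it; the furniture and walls round the work are solid. World frame = base frame: x ahead of the robot, y to its left, z up, the work surface at z = 0. Lengths are in m, angles in degrees, forces in N, time in s.
With the tool pointing down it reaches from about 0.375 to 0.9 m from the base axis. Payload 3.1 kg.
Tool frame: the origin (TCP) lies midway between the tips of the shut fingers; the grasp point (between the pads) lies 19 mm behind it; z points along the fingers, y is the line along which they close (so a half turn about z gives the same grasp; the last joint's range is limited). The gripper opens to 87 mm and grips with 3 to 60 N. Pads are 19 mm wide; open, the fingers measure 117 mm over their backs; the gripper's body (75 mm by 190 mm) begins 51 mm behind the grasp point.
Start: joints at [-74.169, 30.224, 82.088, -0, 67.689, -10.227], TCP at [0.275, -0.561, 0.223] pointing down, gripper open.
Joint ranges: [-176.69, 176.69], [-43.24, 126.21], [12.49, 139.97], [-82, 262], [0, 151.66], [-163.58, 163.58]. Speed limits (degrees/s): [159.86, 159.86, 180, 180, 180, 180].

## Interface

Orientations are given as a 3x3 rotation matrix whose columns are the frame's x, y, z axes.
In Python, from rig import bot, capture gives the robot as it stands.
- The arm moves only by the tool pendant, called after ">>>" as name([rows], argument=value, ...), one row to a line, values as JSON. Schema: {"type":"object","properties":{"motion":{"type":"array","items":{"type":"object","properties":{"pos":{"type":"array","items":{"type":"number"},"minItems":3,"maxItems":3},"rotvec":{"type":"array","items":{"type":"number"},"minItems":3,"maxItems":3},"jaw":{"type":"number"}},"additionalProperties":false,"required":["jaw"]},"minItems":1,"maxItems":20},"only":{"type":"string"},"quiet":{"type":"boolean"},"lines":{"type":"string"}},"required":["motion"],"additionalProperties":false}. motion is a list of rows, 1 to 20 of them, each an object with the fields pos (a list: dx, dy, dz in units of 50 mm), rotvec (a list: a rotation vector rx, ry, rz in units of 10 degrees), jaw (the opening from 0.0 (shut) to 1.0 (fully open)); a field left out counts as zero (the opening has to be given); each row is the pose to reach, as a shift and turn from the pose commanded when the call began, along the tool's axes at that moment; what a row does not reach only later rows make up. A row lasts 1/10 s, in which the tool goes at most 0.05 m and 8.59 degrees, less where a joint would pass 70% of its speed; a pose out of reach is approached as far as the arm can. The fingers move at their own pace and stop on an object; the grip force is fixed at half the most. Time passes only in rows, so rows that do not move let the fingers close. The tool returns the time, the measured TCP pose, the force, the opening and the grip force at its end. only (a regular expression) keeps the lines of the reply that match it, lines (a string "A,B") keeps lines A to B, and quiet returns only ok. Input that does not fit is refused with a message, and nothing moves.
- bot.read_state(): the state, without advancing time (a new reading comes with each control period).
- capture(name): name is "scene" or "top"; returns a dict with "color" (420x560x3 uint8, red, green, blue), "K" (3x3 intrinsics, pixels), "view" (4x4, takes a point from world to camera coordinates). Camera axes: x right, y up, looking along -z (the intrinsics and any distortion apply to the point x, -y, -z); pixel columns grow to the right and rows downward; lengths in m; the calibration is good to about 2 mm. A picture is of the moment at which its call begins. There is no depth.
- bot.hand_in(): hands the job in; it is judged then, once.
The state is a dict: "time_s": time; "joint_positions": joint angles; "qvel": joint speeds; "tau": joint torques, N m; "position": TCP position; "tcp_rot": TCP orientation; "force": force on the tool from outside, world axes, zero at the start; "moment": the same for the moment, N m; "opening": opening from 0.0 (shut) to 1.0 (fully open); "grasp_force": force on a finger pad.
Only numpy, scipy, OpenCV 4.12 (cv2) and the standard library are available. Lean on these libraries where they do the work, as an engineer would, in place of code of your own. Each camera call takes 0.05 s, during which the arm holds its last target. There are 200 camera calls.

## Task

Turn the indexing table by its black handle post one position counter-clockwise (seen from above), until it clicks into its next detent and the next pulley hub stands at the fixed pointer. Then take the keyed plug gauge out of its stand, set it in that hub's bore and turn it until the key slips into the keyway, and keep pushing against the spring ejector until the collar is flush on the hub. Finish while still gripping the gauge and holding it pressed fully home (the spring would lift it if you let go), and leave the other parts on the bench alone.

Things in the scene. Friction and masses are not known exactly. Their poses are not given: they have to be found in the camera images.
- index_table (a joint): turn of the aluminium indexing disc (diameter 200 mm) about its vertical axis, rad, counter-clockwise from above positive. Starts at 0 in one detent; the next is at 1.047 rad (60 deg); hard stops 0.06 rad past each. A spring ball resists for 0.09 rad on leaving and again before 0.96 rad (0.5 N m, about 7 N at the post), then pulls the disc into the detent; between, friction 0.1 N m only
- table_axis (a point): point on the disc's vertical turning axis, on its top face (35 mm above the bench); the x axis is that of the fixed base
- handle_post (a point): centre line of the black handle knob near the disc's rim, 82 mm above the bench, 85 mm from the axis. Knob round, upright, 22 mm diameter, from 62 to 96 mm above the bench, on a 14 mm stem; moves with the disc. Empty nests on the disc beside it have pins up to 49 mm above the bench, the nearest 43 mm away
- pointer (a point): inner tip of the small fixed steel pointer on the table's base, 38 mm above the bench, 107 mm from the axis; the hub to be gauged must come to stand in line with it (the hub that stands there at the start, the first hub, is already done)
- next_hub_mouth (a point): centre of the bore mouth on the next hub's flat top, 75 mm above the bench, 65 mm from the disc's axis, at the start 60 deg clockwise of the hub at the pointer. Steel grooved pulley hub, 40 mm tall, boss 44 mm, pulley 56 mm diameter. Bore 22 mm, 40 mm deep. +x points along the keyway, a full-height slot 8.4 mm wide reaching 15.5 mm from the bore axis; z up
- next_hub_ejector (a joint): travel in m of the spring ejector pin inside the next hub's bore, 0 when up (its top 26 mm below the hub's top face), growing as it is pushed down; about 5 N to start and 8 N at the 10 mm that a fully home gauge gives (stop at 12 mm)
- key_gauge: steel plug gauge, 0.2 to 0.4 kg. Origin: centre of collar underside; z up. Collar 46 mm diameter, 6 thick; its 6 mm wide tab, 10 mm long, shows the key's direction, +x. Round dark handle 24 mm diameter, 6 to 66 mm above origin. Plug 20 mm diameter, 36 mm down, last 6 mm tapered to 12. Key 6 mm wide, to 14 mm from axis, 28 mm down from the collar: 8 mm of plug enter before it meets the hub
- gauge_stand: fixed grey block 70 x 70 x 50 mm with a 32 mm vertical hole through it; origin at the centre of its underside. The gauge's collar rests on its top face, 50 mm above the bench
- ring_gauge: bystander: knurled steel ring, 62 mm diameter, 22 mm tall, origin at the centre of its underside
- bronze_bush: bystander: flanged bronze bush, 40 mm diameter, 36 mm tall, origin at the centre of its underside
- v_block: bystander: steel V block 48 x 45 x 38 mm, origin at the centre of its underside
There are look-alikes about, which are no part of the job. Leave any purple look-alike of the key_gauge alone. Leave any green look-alike of the gauge_stand alone.

How it is judged:
By the outcome, as a careful person would: the job done as asked, in the order asked, and still so for the second after the job is handed in, while the arm keeps its last pose, push and grip.
It also fails if it takes over 53 s, if anything falls off the work surface, if the arm or the gripper's body presses on something with over 40 N, if the wrist force passes 120 N, or if a joint passes its speed limit or range.

## Working session

There is one attempt and no reset: what is moved stays moved. The work goes in short steps, Python scripts to look and compute and a tool call to move; the robot and the scene stay as the last step left them, time stands still between calls to the robot, and variables do not carry over. Pictures are saved under pics/ and viewed, at most 10 in all, crops included, and the job is handed in when it is done.

```bash
mkdir -p pics
```

Create h.py:
```python
import numpy as np, cv2
from rig import bot, capture
def shot(n,f):
    c=capture(n); cv2.imwrite('pics/'+f,c['color'][:,:,::-1]); np.savez('pics/'+f+'.npz',**c); return c
def ray(c,u,v):
    K,V=c['K'],c['view']; d=np.linalg.inv(K)@[u,v,1]; d=np.array([d[0],-d[1],-d[2]])
    R=V[:3,:3].T; return -R@V[:3,3], R@d
def onz(c,u,v,z):
    o,d=ray(c,u,v); return o+d*(z-o[2])/d[2]
def tri(c1,p1,c2,p2):
    o1,d1=ray(c1,*p1);o2,d2=ray(c2,*p2)
    s=np.linalg.lstsq(np.c_[d1,-d2],o2-o1,rcond=None)[0]
    a,b=o1+s[0]*d1,o2+s[1]*d2; return (a+b)/2,np.linalg.norm(a-b)
def proj(c,P):
    p=c['view'][:3,:3]@P+c['view'][:3,3]; q=c['K']@[p[0],-p[1],-p[2]]; return q[:2]/q[2]
```

Run:
```python
from h import *
for n in('scene','top'):
    c=shot(n,n+'0.png'); print(n,c['K'].tolist(),np.round(c['view'],3).tolist(),[k for k in c])
a=cv2.imread('pics/scene0.png');b=cv2.imread('pics/top0.png')
s=bot.read_state();print(s['tcp_rot'],s['position'],s['time_s'])
```

```text
scene [[529.7023165406787, 0.0, 271.8543735646505], [0.0, 529.7023165406787, 209.87791836893615], [0.0, 0.0, 1.0]] [[0.808, -0.588, 0.024, -0.546], [0.272, 0.409, 0.871, -0.21], [-0.522, -0.697, 0.491, -1.313], [0.0, 0.0, 0.0, 1.0]] ['color', 'K', 'view']
top [[414.32832261325007, 0.0, 282.6846229331597], [0.0, 414.32832261325007, 211.06876344368007], [0.0, 0.0, 1.0]] [[-0.028, -1.0, 0.011, -0.053], [0.993, -0.027, 0.117, -0.651], [-0.116, 0.014, 0.993, -1.029], [0.0, 0.0, 0.0, 1.0]] ['color', 'K', 'view']
[[ 8.98357719e-01  4.39264300e-01 -5.31904447e-04]
 [ 4.39264497e-01 -8.98355892e-01  1.84191275e-03]
 [ 3.31247023e-04 -1.88834328e-03 -9.99998162e-01]] [ 0.2743979  -0.56081839  0.22167722] 0.1
```

View pics/scene0.png

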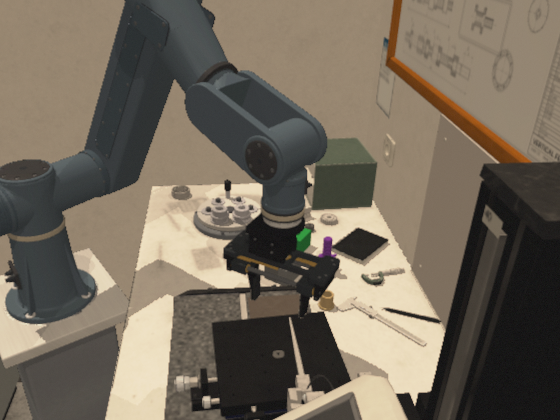

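View pics/top0.png

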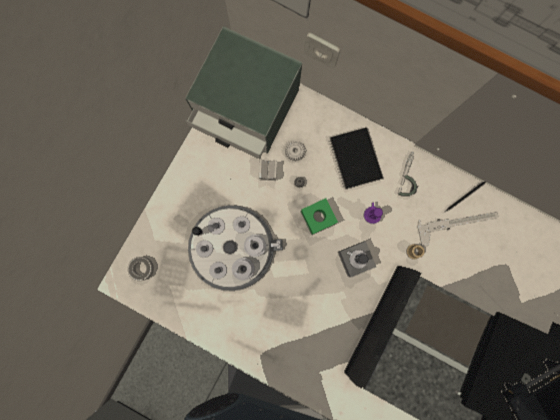

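The scene view shows the disc at (228,212) with its black post at (228,188). The arm hides the grey stand.

The top view shows the disc at (231,247), post (197,231), pointer (277,244), first hub (255,243), next hub (243,269), and the grey stand with the gauge at (357,258).

Possible mix-ups:
- **Gauge:** grey (357,258) or purple (373,213). I choose grey.
- **Stand:** grey (357,258) or green (321,216). I choose grey.
- **Hub:** (243,269) or first hub (255,243). I choose (243,269).
- **Post:** black knob (197,231) or the small dark part at (300,182). I choose the knob.

One close crop will check these.

Run:
```python
from h import *
b=cv2.imread('pics/top0.png');a=cv2.imread('pics/scene0.png')
t=cv2.resize(b[200:292,180:400],None,fx=3.6,fy=3.6,interpolation=cv2.INTER_CUBIC)
s=cv2.resize(a[170:240,180:270],None,fx=3.6,fy=3.6,interpolation=cv2.INTER_CUBIC)
im=np.zeros((600,800,3),np.uint8); im[:t.shape[0],:t.shape[1]]=t; im[340:340+s.shape[0],:s.shape[1]]=s
cv2.imwrite('pics/crop1.png',im)
T=dict(np.load('pics/top0.png.npz'));S=dict(np.load('pics/scene0.png.npz'))
print('post tri',tri(T,(197,231),S,(228,184)), onz(T,197,231,.096))
print('axis',onz(T,231,247,.035),'ptr',onz(T,272,244,.038),'hub2',onz(T,243,269,.075),'hub1',onz(T,255,243,.075),'gauge top',onz(T,360,257,.116),'stand',onz(T,357,258,.05))
```

```text
post tri (array([0.60127713, 0.1408785 , 0.08213287]), np.float64(0.0017652297755222615)) [0.59950843 0.13867587 0.096     ]
axis [0.56075441 0.06404101 0.035     ] ptr [ 0.56539598 -0.04083804  0.038     ] hub2 [0.50502362 0.0309944  0.075     ] hub1 [5.67599682e-01 4.23236331e-04 7.50000000e-02] gauge top [ 0.52610564 -0.24876013  0.116     ] stand [ 0.52388073 -0.25406314  0.05      ]
```

View pics/crop1.png

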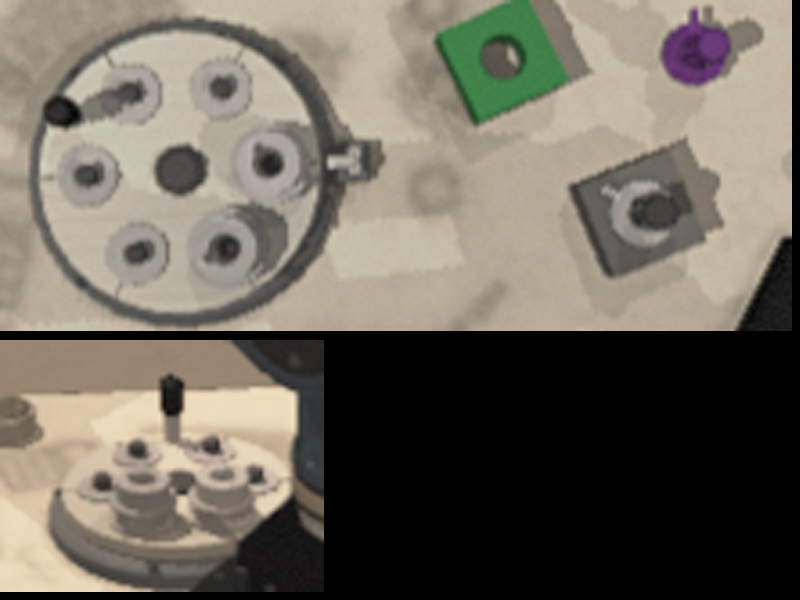

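The crop confirms the choices. The knob is at (197,231), the grey stand with the steel gauge and its tab pointing up-left is at about (359,259), and the next hub is the lower one at (243,269). Distances check out: post to axis is 86 mm, pointer to axis is 105 mm, and the knob triangulates at z = 0.082. I'm moving above the post now.

Add to h.py:
```python
from scipy.spatial.transform import Rotation as Ro
def go(p,yaw):  # target TCP and world yaw (deg) of tool y; prints tool-frame shift and turn
    s=bot.read_state(); R=np.array(s['tcp_rot']); y=np.array([np.cos(np.radians(yaw)),np.sin(np.radians(yaw)),0]);z=np.array([0,0,-1.])
    Rt=np.c_[np.cross(y,z),y,z]; d=R.T@(np.array(p)-s['position']); r=Ro.from_matrix(R.T@Rt).as_rotvec(degrees=True)
    print(np.round(d,4),np.round(r,2)); return d,r
```

Run:
```python
from h import *
go([.600,.1395,.15],-27.5)
```

```text
[ 0.6001 -0.486   0.0728] [ -0.1   -0.05 -36.44]
```

The rows are not in the units I measure in: shifts go in units of 50 mm and turns go in units of 10 degrees. I convert before sending: 0.6 m is 12, -0.486 m is -9.72, -36.4 degrees is -3.64.

>>> pendant([
  {"pos": [12,-9.72,0],"rotvec": [0,0,-3.64],"jaw": 0.7},
  {"pos": [12,-9.72,0],"rotvec": [0,0,-3.64],"jaw": 0.7},
  {"pos": [12,-9.72,0],"rotvec": [0,0,-3.64],"jaw": 0.7},
  {"pos": [12,-9.72,0],"rotvec": [0,0,-3.64],"jaw": 0.7},
  {"pos": [12,-9.72,0],"rotvec": [0,0,-3.64],"jaw": 0.7},
  {"pos": [12,-9.72,0],"rotvec": [0,0,-3.64],"jaw": 0.7},
  {"pos": [12,-9.72,0],"rotvec": [0,0,-3.64],"jaw": 0.7},
  {"pos": [12,-9.72,0],"rotvec": [0,0,-3.64],"jaw": 0.7},
  {"pos": [12,-9.72,0],"rotvec": [0,0,-3.64],"jaw": 0.7},
  {"pos": [12,-9.72,0],"rotvec": [0,0,-3.64],"jaw": 0.7},
  {"pos": [12,-9.72,0],"rotvec": [0,0,-3.64],"jaw": 0.7},
  {"pos": [12,-9.72,0],"rotvec": [0,0,-3.64],"jaw": 0.7},
  {"pos": [12,-9.72,0],"rotvec": [0,0,-3.64],"jaw": 0.7},
  {"pos": [12,-9.72,0],"rotvec": [0,0,-3.64],"jaw": 0.7},
  {"pos": [12,-9.72,0],"rotvec": [0,0,-3.64],"jaw": 0.7},
  {"pos": [12,-9.72,0],"rotvec": [0,0,-3.64],"jaw": 0.7},
  {"pos": [12,-9.72,1.46],"rotvec": [0,0,-3.64],"jaw": 0.7},
  {"pos": [12,-9.72,1.46],"rotvec": [0,0,-3.64],"jaw": 0.7},
  {"pos": [12,-9.72,1.46],"rotvec": [0,0,-3.64],"jaw": 0.7},
])

```text
time_s: 2.0
position: [0.5965, 0.1389, 0.1452]
tcp_rot: [[0.462, 0.887, -0.01], [0.887, -0.462, -0.001], [-0.005, -0.009, -1.0]]
force: [0.2, 0.7, -0.5]
opening: 0.702
grasp_force: 0.0
```

Run:
```python
from h import *
s=bot.read_state();print(s['joint_positions'],s['force'])
go([.600,.1395,.066],-27.5)
c=shot('scene','scene1.png')
a=cv2.resize(c['color'][150:340,150:410,::-1],None,fx=3,fy=3,interpolation=cv2.INTER_CUBIC); cv2.imwrite('pics/crop2.png',a)
```

```text
[ 2.67202155e+00  3.48284242e+01  8.75714819e+01 -5.46411336e-03
  5.81795646e+01  3.01719006e+01] [ 0.17708776  0.72287459 -0.48168642]
[0.0025 0.0035 0.0792] [-0.5  0.3  0. ]
```

View pics/crop2.png

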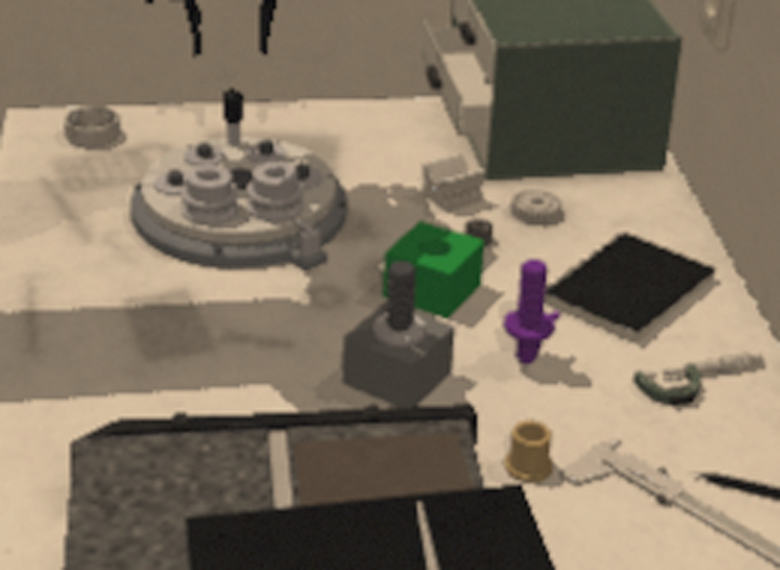

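Scene crop: the gauge handle's top is at full-image pixel (284,239) and the collar is at (283,260), on the grey stand. The post is at (228,184) between the open fingers. I'm descending and gripping the knob.

To row units: 0.077 m is 1.54, 0.04 m is 0.8, -0.5 degrees is -0.05.

>>> pendant([
  {"pos": [0.05,0.07,0.8],"rotvec": [-0.05,0.03,0],"jaw": 0.7},
  {"pos": [0.05,0.07,1.54],"rotvec": [-0.05,0.03,0],"jaw": 0.7},
  {"pos": [0.05,0.07,1.54],"rotvec": [-0.05,0.03,0],"jaw": 0.7},
  {"pos": [0.05,0.07,1.54],"rotvec": [-0.05,0.03,0],"jaw": 0},
  {"pos": [0.05,0.07,1.54],"rotvec": [-0.05,0.03,0],"jaw": 0},
  {"pos": [0.05,0.07,1.54],"rotvec": [-0.05,0.03,0],"jaw": 0},
  {"pos": [0.05,0.07,1.54],"rotvec": [-0.05,0.03,0],"jaw": 0},
  {"pos": [0.05,0.07,1.54],"rotvec": [-0.05,0.03,0],"jaw": 0},
])

```text
time_s: 2.85
position: [0.6037, 0.14, 0.0737]
tcp_rot: [[0.463, 0.886, 0.009], [0.886, -0.463, 0.002], [0.006, 0.007, -1.0]]
force: [-5.5, 4.4, 3.2]
opening: 0.328
grasp_force: 3.0
```

Run:
```python
from h import *
s=bot.read_state();p=np.array(s['position']);R=np.array(s['tcp_rot']);print(p,s['force'],s['opening'],s['grasp_force'])
S=dict(np.load('pics/scene1.png.npz'));T=dict(np.load('pics/top0.png.npz'))
print('gauge',tri(T,(362.5,258.5),S,(284,240)),onz(T,358.6,259.2,.056),onz(S,283,260,.056))
ax=np.array([.5608,.064,0]); 
# arc rows: rotate (p-ax) by angle a ccw, tool frame
for a in (10,20,30,40,50,60,62):
    Q=Ro.from_euler('z',a,degrees=True).as_matrix(); q=ax+Q@(p-ax); print(a,np.round(R.T@(q-p),4))
print(np.linalg.norm((p-ax)[:2]))
```

```text
[0.60371217 0.13996487 0.07366733] [-5.53855958  4.38988382  3.15840866] 0.3278119571484165 3.040477787653799
gauge (array([ 0.52291397, -0.25604864,  0.11010702]), np.float64(0.0012304619677391143)) [ 0.52079393 -0.25679147  0.056     ] [ 0.51606085 -0.26499745  0.056     ]
10 [-0.0008 -0.0152 -0.0001]
20 [-0.0043 -0.03   -0.0002]
30 [-0.0103 -0.044  -0.0004]
40 [-0.0186 -0.0567 -0.0005]
50 [-0.029  -0.0678 -0.0007]
60 [-0.0411 -0.0769 -0.0008]
62 [-0.0437 -0.0785 -0.0008]
0.08724744219293996
```

>>> pendant([
  {"jaw": 0},
  {"jaw": 0},
  {"jaw": 0},
])

```text
time_s: 3.15
position: [0.6005, 0.1413, 0.073]
tcp_rot: [[0.463, 0.886, 0.003], [0.886, -0.463, 0.003], [0.004, 0.001, -1.0]]
force: [-7.0, 5.0, 6.9]
opening: 0.235
grasp_force: 30.0
```

>>> pendant([
  {"pos": [-0.004,-0.152,0],"rotvec": [0,0,-0.5],"jaw": 0},
  {"pos": [-0.016,-0.304,0],"rotvec": [0,0,-1],"jaw": 0},
  {"pos": [-0.044,-0.454,0],"rotvec": [0,0,-1.5],"jaw": 0},
  {"pos": [-0.086,-0.6,0],"rotvec": [0,0,-2],"jaw": 0},
  {"pos": [-0.14,-0.74,0],"rotvec": [0,0,-2.5],"jaw": 0},
  {"pos": [-0.206,-0.88,0],"rotvec": [0,0,-3],"jaw": 0},
  {"pos": [-0.284,-1.01,0],"rotvec": [0,0,-3.5],"jaw": 0},
  {"pos": [-0.372,-1.134,0],"rotvec": [0,0,-4],"jaw": 0},
  {"pos": [-0.47,-1.25,0],"rotvec": [0,0,-4.5],"jaw": 0},
  {"pos": [-0.58,-1.356,0],"rotvec": [0,0,-5],"jaw": 0},
  {"pos": [-0.698,-1.452,0],"rotvec": [0,0,-5.5],"jaw": 0},
  {"pos": [-0.822,-1.538,0],"rotvec": [0,0,-6],"jaw": 0},
  {"pos": [-0.822,-1.538,0],"rotvec": [0,0,-6],"jaw": 0},
  {"pos": [-0.848,-1.554,0],"rotvec": [0,0,-6.1],"jaw": 0},
  {"pos": [-0.848,-1.554,0],"rotvec": [0,0,-6.1],"jaw": 0},
  {"pos": [-0.848,-1.554,0],"rotvec": [0,0,-6.1],"jaw": 0},
])

```text
time_s: 4.75
position: [0.5153, 0.1384, 0.0728]
tcp_rot: [[-0.553, 0.833, 0.01], [0.833, 0.553, 0.001], [-0.004, 0.009, -1.0]]
force: [-3.5, 2.7, 7.8]
opening: 0.246
grasp_force: 30.0
```

Run:
```python
from h import *
s=bot.read_state();p=np.array(s['position']);ax=np.array([.5608,.064,0])
d=p-ax;print(np.degrees(np.arctan2(d[1],d[0]))-np.degrees(np.arctan2(.1413-.064,.6005-.5608)),s['force'],s['moment'],np.hypot(d[0],d[1]))
```

```text
58.61867910991567 [-3.51201921  2.68229759  7.81881668] [0.49590427 0.34795132 0.31311441] 0.08721291041826727
```

It is within 1.4° of the detent, inside the ball's pull-in range. I'm releasing, lifting and heading toward the gauge, then looking.

To row units: -0.1 m is -2, -0.14 m is -2.8.

>>> pendant([
  {"jaw": 0.7},
  {"jaw": 0.7},
  {"jaw": 0.7},
  {"jaw": 0.7},
  {"pos": [0,0,-1],"jaw": 0.7},
  {"pos": [0,0,-2],"jaw": 0.7},
  {"pos": [0,0,-2.8],"jaw": 0.7},
  {"pos": [0,0,-2.8],"jaw": 0.7},
])

```text
time_s: 5.55
position: [0.5185, 0.1378, 0.2172]
tcp_rot: [[-0.551, 0.834, 0.023], [0.834, 0.551, 0.001], [-0.012, 0.02, -1.0]]
force: [-0.2, -0.0, 0.0]
opening: 0.694
grasp_force: 0.0
```

Run:
```python
from h import *
T=shot('top','top2.png');S=shot('scene','scene2.png')
go([.522,-.256,.215],-20)
a=cv2.resize(T['color'][205:290,188:278,::-1],None,fx=5,fy=5,interpolation=cv2.INTER_CUBIC)
b=cv2.resize(S['color'][170:240,180:275,::-1],None,fx=3.6,fy=3.6,interpolation=cv2.INTER_CUBIC)
g=cv2.resize(T['color'][235:285,330:390,::-1],None,fx=5.5,fy=5.5,interpolation=cv2.INTER_CUBIC)
h=cv2.resize(S['color'][230:290,255:310,::-1],None,fx=4,fy=4,interpolation=cv2.INTER_CUBIC)
im=np.zeros((600,800,3),np.uint8)
for q,(r,c) in ((a,(0,0)),(g,(0,460)),(h,(285,460))): im[r:r+q.shape[0],c:c+q.shape[1]]=q
q=b[:170];im[428:598,:q.shape[1]]=q
cv2.imwrite('pics/crop3.png',im)
```

```text
[-0.3323 -0.2109 -0.0027] [7.400e-01 5.000e-02 5.345e+01]
```

View pics/crop3.png

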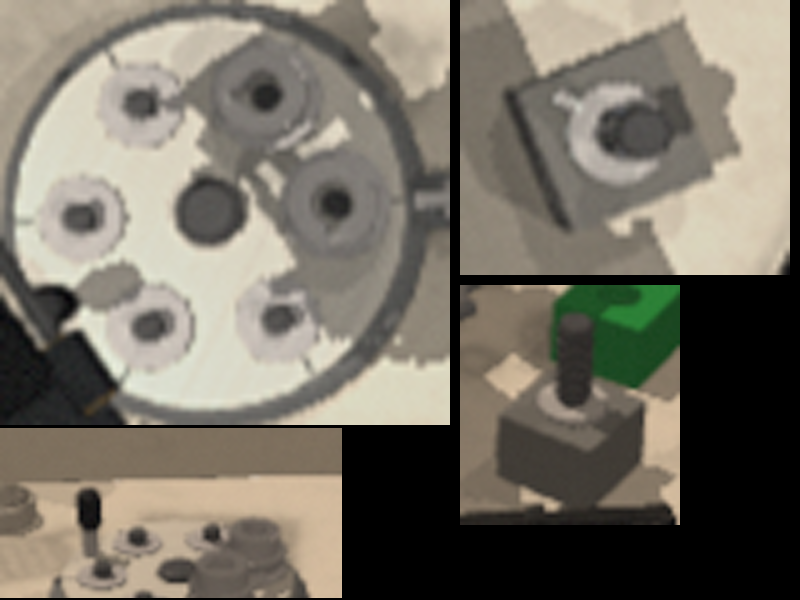

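The table has indexed: hub 2, with its index line, stands at the pointer (crop (395,200)). Its keyway appears at crop (330,228), below the bore at (336,203). The gauge's tab is at crop (560,97), up-left of the collar. I'm now measuring the angles and the gauge position.

Run:
```python
from h import *
T=dict(np.load('pics/top2.png.npz'));S=dict(np.load('pics/scene2.png.npz'));T0=dict(np.load('pics/top0.png.npz'))
an=lambda a,b:np.degrees(np.arctan2(*(b-a)[:2][::-1]))
# crop px centre correction: cubic resize maps out=(in+.5)*f-.5
def up(p,o,f): return ((p[0]+.5)/f-.5+o[0],(p[1]+.5)/f-.5+o[1])
b0=onz(T0,*up((227,248),(180,200),3.6),.075);k0=onz(T0,*up((212,258),(180,200),3.6),.075)
b=onz(T,*up((336,203),(188,205),5),.075);k=onz(T,*up((330,228),(188,205),5),.075)
print('hub',b,'key',an(b,k),np.linalg.norm(k-b),an(b0,k0)+60)
c=onz(T,*up((612-460,135),(330,235),5.5),.056);t=onz(T,*up((560-460,97),(330,235),5.5),.056)
print('collar',c,'tab',an(c,t),np.linalg.norm(t-c))
tp=up((636-460,130),(330,235),5.5);sp=up((577-460,324-285),(255,230),4);sc=up((574-460,400-285),(255,230),4)
print('top',tri(T,tp,S,sp),onz(T,*tp,.116),'coll',tri(T,up((612-460,135),(330,235),5.5),S,sc))
def crop(C,u,v,n,f):
    q=cv2.cvtColor(C['color'][v-n:v+n,u-n:u+n],cv2.COLOR_RGB2GRAY); q=cv2.normalize(q,None,0,255,cv2.NORM_MINMAX); return cv2.resize(q,None,fx=f,fy=f,interpolation=cv2.INTER_CUBIC)
im=np.hstack([crop(T,255,245,12,16),crop(T,360,259,16,12)]);cv2.imwrite('pics/crop4.png',im)
```

```text
hub [0.56221259 0.00102388 0.075     ] key 165.30070279727806 0.012579455265171478 182.05546647210053
collar [ 0.52104827 -0.25335731  0.056     ] tab 52.05794527418006 0.0290407754368195
top (array([ 0.52380002, -0.25395931,  0.11055183]), np.float64(0.0016746178404536062)) [ 0.52312479 -0.25237774  0.116     ] coll (array([ 0.52231338, -0.254885  ,  0.05272379]), np.float64(0.0031150495876427924))
```

View pics/crop4.png

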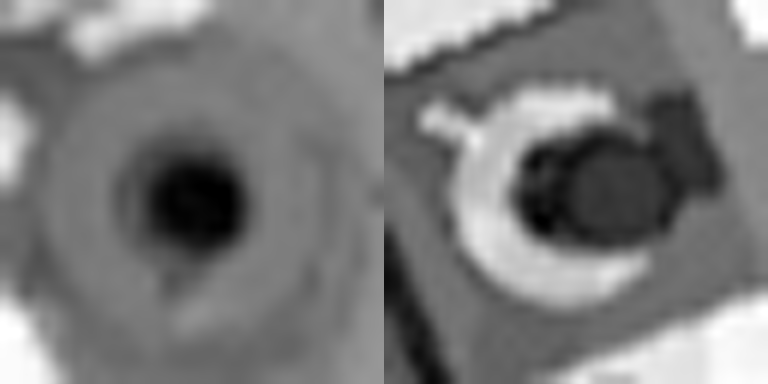

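Crop 4: the bore mouth is centred at about (185,196) and the keyway at (175,285), so the keyway points about 173° in world. The collar centre is (565,196) and the tab (430,117), so the tab points about 57° in world. The gauge is at about (0.522,-0.255), with its top triangulated at 0.11 and its collar at 0.053, both as described. I'll grasp with tool-y yaw -75°.

To row units: -0.332 m is -6.64, -0.211 m is -4.22, 108.5 degrees is 10.85.

>>> pendant([
  {"pos": [-6.64,-4.22,0],"rotvec": [0,0,10.85],"jaw": 0.7},
  {"pos": [-6.64,-4.22,0],"rotvec": [0,0,10.85],"jaw": 0.7},
  {"pos": [-6.64,-4.22,0],"rotvec": [0,0,10.85],"jaw": 0.7},
  {"pos": [-6.64,-4.22,0],"rotvec": [0,0,10.85],"jaw": 0.7},
  {"pos": [-6.64,-4.22,0],"rotvec": [0,0,10.85],"jaw": 0.7},
  {"pos": [-6.64,-4.22,0],"rotvec": [0,0,10.85],"jaw": 0.7},
  {"pos": [-6.64,-4.22,0],"rotvec": [0,0,10.85],"jaw": 0.7},
  {"pos": [-6.64,-4.22,0],"rotvec": [0,0,10.85],"jaw": 0.7},
  {"pos": [-6.64,-4.22,0],"rotvec": [0,0,10.85],"jaw": 0.7},
  {"pos": [-6.64,-4.22,0.6],"rotvec": [0,0,10.85],"jaw": 0.7},
  {"pos": [-6.64,-4.22,0.6],"rotvec": [0,0,10.85],"jaw": 0.7},
  {"pos": [-6.64,-4.22,0.6],"rotvec": [0,0,10.85],"jaw": 0.7},
  {"pos": [-6.64,-4.22,0.6],"rotvec": [0,0,10.85],"jaw": 0.7},
  {"pos": [-6.64,-4.22,0.6],"rotvec": [0,0,10.85],"jaw": 0.7},
  {"pos": [-6.64,-4.22,0.6],"rotvec": [0,0,10.85],"jaw": 0.7},
  {"pos": [-6.64,-4.22,0.6],"rotvec": [0,0,10.85],"jaw": 0.7},
])

```text
time_s: 7.25
position: [0.5213, -0.2554, 0.1806]
tcp_rot: [[0.966, 0.259, 0.009], [0.259, -0.966, 0.002], [0.009, 0.001, -1.0]]
force: [-0.1, 0.2, -0.8]
opening: 0.704
grasp_force: 0.0
```

Run:
```python
from h import *
print(bot.read_state()['joint_positions']);go([.522,-.2555,.071],-75)
```

```text
[-37.32864874  29.60083377  91.37185337   0.44553109  58.686467
  37.40591982]
[-0.0003  0.0002  0.1096] [ 0.04 -0.51  0.04]
```

To row units: 0.108 m is 2.16, 0.09 m is 1.8.

>>> pendant([
  {"pos": [0,0,1],"jaw": 0.7},
  {"pos": [0,0,1.8],"jaw": 0.7},
  {"pos": [0,0,2.16],"jaw": 0.7},
  {"pos": [0,0,2.16],"jaw": 0.7},
  {"pos": [0,0,2.16],"jaw": 0},
  {"pos": [0,0,2.16],"jaw": 0},
  {"pos": [0,0,2.16],"jaw": 0},
  {"pos": [0,0,2.16],"jaw": 0},
  {"pos": [0,0,2.16],"jaw": 0},
  {"pos": [0,0,2.16],"jaw": 0},
  {"pos": [0,0,2.16],"jaw": 0},
  {"pos": [0,0,2.16],"jaw": 0},
])

```text
time_s: 8.45
position: [0.5233, -0.2562, 0.0741]
tcp_rot: [[0.966, 0.258, 0.011], [0.258, -0.966, -0.001], [0.011, 0.003, -1.0]]
force: [-0.2, -1.3, 4.2]
opening: 0.265
grasp_force: 30.0
```

Run:
```python
from h import *
s=bot.read_state();print(s['moment'],s['opening'],s['grasp_force']);go([.563,.001,.2],41.5)
```

```text
[-0.08994134  0.06229216  0.03531611] 0.2653586742312503 30.001311264932156
[ 0.1061 -0.2378 -0.1255] [   0.75   -0.19 -116.54]
```

To row units: -0.115 m is -2.3, -0.238 m is -4.76, -116.5 degrees is -11.65.

>>> pendant([
  {"pos": [0,0,-0.6],"jaw": 0},
  {"pos": [0,0,-1.4],"jaw": 0},
  {"pos": [0,0,-2.3],"jaw": 0},
  {"pos": [0,0,-2.3],"jaw": 0},
  {"pos": [2.12,-4.76,-2.3],"rotvec": [0,0,-11.65],"jaw": 0},
  {"pos": [2.12,-4.76,-2.3],"rotvec": [0,0,-11.65],"jaw": 0},
  {"pos": [2.12,-4.76,-2.3],"rotvec": [0,0,-11.65],"jaw": 0},
  {"pos": [2.12,-4.76,-2.3],"rotvec": [0,0,-11.65],"jaw": 0},
  {"pos": [2.12,-4.76,-2.3],"rotvec": [0,0,-11.65],"jaw": 0},
  {"pos": [2.12,-4.76,-2.3],"rotvec": [0,0,-11.65],"jaw": 0},
  {"pos": [2.12,-4.76,-2.3],"rotvec": [0,0,-11.65],"jaw": 0},
  {"pos": [2.12,-4.76,-2.3],"rotvec": [0,0,-11.65],"jaw": 0},
  {"pos": [2.12,-4.76,-2.3],"rotvec": [0,0,-11.65],"jaw": 0},
  {"pos": [2.12,-4.76,-2.3],"rotvec": [0,0,-11.65],"jaw": 0},
  {"pos": [2.12,-4.76,-2.3],"rotvec": [0,0,-11.65],"jaw": 0},
  {"pos": [2.12,-4.76,-2.3],"rotvec": [0,0,-11.65],"jaw": 0},
  {"pos": [2.12,-4.76,-2.3],"rotvec": [0,0,-11.65],"jaw": 0},
  {"pos": [2.12,-4.76,-2.3],"rotvec": [0,0,-11.65],"jaw": 0},
  {"pos": [2.12,-4.76,-2.3],"rotvec": [0,0,-11.65],"jaw": 0},
  {"pos": [2.12,-4.76,-2.3],"rotvec": [0,0,-11.65],"jaw": 0},
])

```text
time_s: 10.45
position: [0.5615, 0.0019, 0.1877]
tcp_rot: [[-0.661, 0.751, 0.007], [0.751, 0.661, 0.001], [-0.004, 0.006, -1.0]]
force: [-0.1, 0.7, -2.4]
opening: 0.268
grasp_force: 30.0
```

Run:
```python
from h import *
s=bot.read_state();print(s['joint_positions'],s['opening']);go([.563,.001,.2],41.5)
S=shot('scene','scene3.png');T=shot('top','top3.png')
p=np.array(s['position'])
for z in(0.024,.044,.06): print(proj(S,p-[0,0,z]),proj(T,p-[0,0,z]))
a=cv2.resize(S['color'][160:240,180:280,::-1],None,fx=5.5,fy=5.5,interpolation=cv2.INTER_CUBIC)
b=cv2.resize(T['color'][222:270,230:278,::-1],None,fx=5,fy=5,interpolation=cv2.INTER_CUBIC)
im=np.zeros((600,800,3),np.uint8);im[:440,:550]=a;im[:240,555:795]=b;cv2.imwrite('pics/crop5.png',im)
```

```text
[-11.29577392  27.71827786  93.70887843   0.18247174  58.18865251
 -52.743966  ] 0.2681882940375758
[-0.0017  0.0006 -0.0123] [ 0.36  0.21 -0.15]
[241.06967119 180.17036178] [252.22249972 244.14135392]
[241.09852018 186.36111772] [252.76337737 244.46657506]
[241.12133552 191.25710449] [253.18008294 244.71713351]
```

View pics/crop5.png

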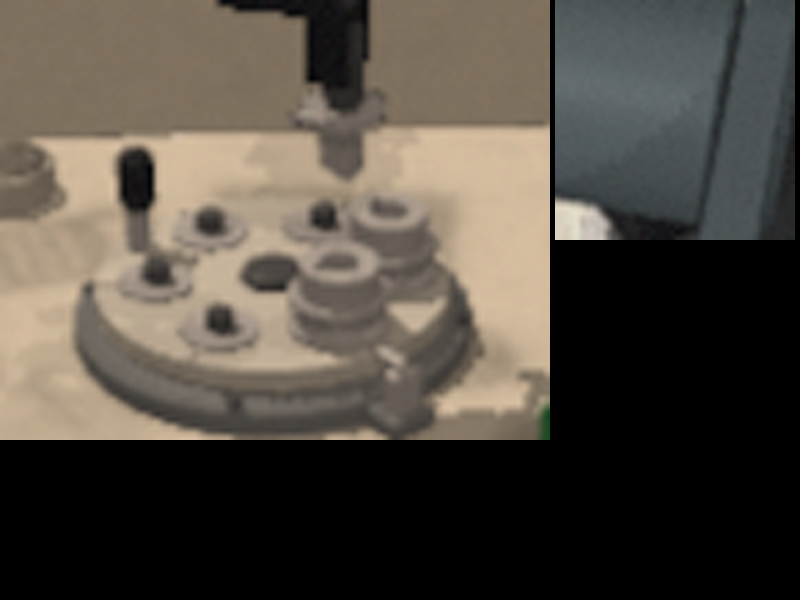

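Crop 5: the plug (column 342, tip at (347,178)) is directly above the bore at (342,262). The predicted bore row is 264, so it is aligned in this view, and the tab points left as intended. I'm descending until the taper is in the bore.

To row units: 0.05 m is 1, 0.057 m is 1.14.

>>> pendant([
  {"pos": [0,0,0.5],"jaw": 0},
  {"pos": [0,0,0.9],"jaw": 0},
  {"pos": [0,0,0.9],"jaw": 0},
  {"pos": [0,0,1],"jaw": 0},
  {"pos": [0,0,1.08],"jaw": 0},
  {"pos": [0,0,1.14],"jaw": 0},
  {"pos": [0,0,1.14],"jaw": 0},
  {"pos": [0,0,1.14],"jaw": 0},
])

```text
time_s: 11.35
position: [0.5643, 0.0014, 0.1342]
tcp_rot: [[-0.662, 0.749, 0.013], [0.749, 0.662, -0.0], [-0.009, 0.01, -1.0]]
force: [-2.3, 0.0, 5.6]
opening: 0.27
grasp_force: 30.0
```

To row units: -0.0022 m is -0.044, 0.002 m is 0.04.

>>> pendant([
  {"pos": [0.02,-0.02,0],"jaw": 0},
  {"pos": [0.04,-0.044,0],"jaw": 0},
  {"pos": [0.04,-0.044,0.04],"jaw": 0},
  {"pos": [0.04,-0.044,0.08],"jaw": 0},
  {"pos": [0.04,-0.044,0.08],"jaw": 0},
])

```text
time_s: 11.85
position: [0.56, 0.0022, 0.1289]
tcp_rot: [[-0.662, 0.75, 0.01], [0.75, 0.662, 0.001], [-0.006, 0.009, -1.0]]
force: [-1.4, 1.9, 0.2]
opening: 0.271
grasp_force: 30.0
```

Run:
```python
from h import *
s=bot.read_state();print(s['force'],s['moment'])
```

```text
[-1.43149548  1.94894179  0.17540521] [ 0.56487639 -0.01191604  0.02158836]
```

To row units: 0.008 m is 0.16, 0.006 m is 0.12.

>>> pendant([
  {"pos": [0,0,0.04],"jaw": 0},
  {"pos": [0,0,0.08],"jaw": 0},
  {"pos": [0,0,0.12],"jaw": 0},
  {"pos": [0,0,0.16],"jaw": 0},
  {"pos": [0,0,0.16],"jaw": 0},
])

```text
time_s: 12.35
position: [0.5594, 0.0022, 0.119]
tcp_rot: [[-0.662, 0.75, 0.008], [0.75, 0.662, 0.002], [-0.004, 0.007, -1.0]]
force: [-0.5, 4.3, -5.9]
opening: 0.264
grasp_force: 30.0
```

Run:
```python
from h import *
s=bot.read_state();print(s['force'],s['moment'])
```

```text
[-0.45096183  4.28680914 -5.8816588 ] [1.00780376 0.01187926 0.05485561]
```

>>> pendant([
  {"jaw": 0},
  {"jaw": 0},
])

```text
time_s: 12.55
position: [0.5595, 0.0021, 0.1193]
tcp_rot: [[-0.662, 0.75, 0.008], [0.75, 0.662, 0.002], [-0.004, 0.007, -1.0]]
force: [-0.9, 3.9, -6.1]
opening: 0.266
grasp_force: 30.0
```

Run:
```python
from h import *
S=shot('scene','scene4.png');s=bot.read_state();p=np.array(s['position']);print(proj(S,p-[0,0,.024]),s['force'],s['moment'])
a=cv2.resize(S['color'][170:225,205:275,::-1],None,fx=9,fy=9,interpolation=cv2.INTER_CUBIC);cv2.imwrite('pics/crop6.png',a)
```

```text
[240.5492993  201.13664316] [-1.18985278  4.30740084 -6.2078551 ] [ 1.11089692  0.17666113 -0.00382341]
```

View pics/crop6.png

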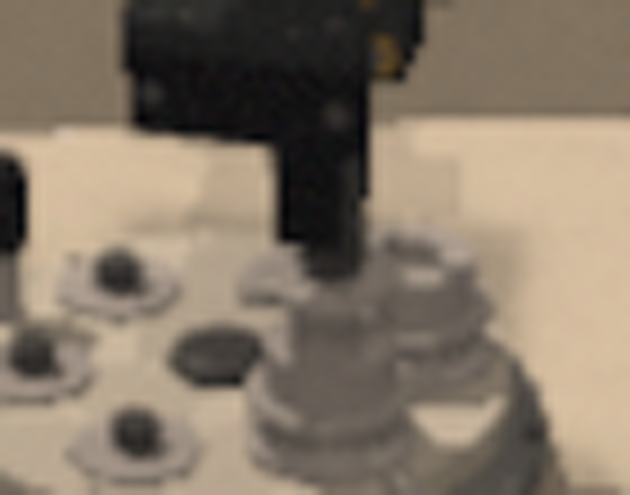

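Crop 6: the collar (345,285) sits above the boss with the plug going down into it. The tip is 16 mm in, past the 8 mm where the key would meet the hub, so the key has most likely entered the keyway. I'm easing the side load and continuing down.

To row units: 0.012 m is 0.24, 0.009 m is 0.18.

>>> pendant([
  {"pos": [0.016,0.014,0],"jaw": 0},
  {"pos": [0.016,0.014,0.06],"jaw": 0},
  {"pos": [0.016,0.014,0.12],"jaw": 0},
  {"pos": [0.016,0.014,0.18],"jaw": 0},
  {"pos": [0.016,0.014,0.24],"jaw": 0},
  {"pos": [0.016,0.014,0.24],"jaw": 0},
])

```text
time_s: 13.2
position: [0.5602, 0.0026, 0.1079]
tcp_rot: [[-0.662, 0.749, 0.009], [0.749, 0.662, 0.0], [-0.006, 0.007, -1.0]]
force: [-2.8, 3.0, 0.4]
opening: 0.268
grasp_force: 30.0
```

Run:
```python
from h import *
s=bot.read_state();print(s['force'],s['moment'])
```

```text
[-2.75754208  3.01404478  0.39929842] [ 0.56994238  0.73572503 -0.02113213]
```

>>> pendant([
  {"pos": [0.02,0,0.02],"jaw": 0},
  {"pos": [0.02,0,0.06],"jaw": 0},
  {"pos": [0.02,0,0.1],"jaw": 0},
  {"pos": [0.02,0,0.14],"jaw": 0},
  {"pos": [0.02,0,0.18],"jaw": 0},
  {"pos": [0.02,0,0.22],"jaw": 0},
  {"pos": [0.02,0,0.22],"jaw": 0},
])

```text
time_s: 13.9
position: [0.5606, 0.0025, 0.099]
tcp_rot: [[-0.663, 0.749, 0.012], [0.749, 0.663, -0.001], [-0.009, 0.008, -1.0]]
force: [-6.9, 1.1, 13.1]
opening: 0.267
grasp_force: 30.0
```

Run:
```python
from h import *
s=bot.read_state();print(s['force'],s['moment'])
```

```text
[-6.87560231  1.05088956 13.07103305] [ 0.1034665   1.34811241 -0.01774876]
```

>>> pendant([
  {"pos": [0.008,-0.008,0.02],"rotvec": [0.03,0.02,0],"jaw": 0},
  {"pos": [0.014,-0.014,0.04],"rotvec": [0.05,0.04,0],"jaw": 0},
  {"pos": [0.014,-0.014,0.06],"rotvec": [0.05,0.04,0],"jaw": 0},
  {"pos": [0.014,-0.014,0.08],"rotvec": [0.05,0.04,0],"jaw": 0},
  {"pos": [0.014,-0.014,0.08],"rotvec": [0.05,0.04,0],"jaw": 0},
])

```text
time_s: 14.4
position: [0.5611, 0.0023, 0.0987]
tcp_rot: [[-0.663, 0.749, 0.005], [0.749, 0.663, -0.003], [-0.006, 0.002, -1.0]]
force: [-11.4, 1.4, 33.2]
opening: 0.269
grasp_force: 30.0
```

Run:
```python
from h import *
s=bot.read_state();print(s['force'],s['moment'])
```

```text
[-11.35536855   1.43975413  33.17405496] [ 0.10732208  1.76552943 -0.00555322]
```

To row units: -0.001 m is -0.02, 0.001 m is 0.02.

>>> pendant([
  {"pos": [0.01,-0.01,-0.01],"jaw": 0},
  {"pos": [0.02,-0.02,-0.014],"jaw": 0},
  {"pos": [0.02,-0.02,-0.014],"jaw": 0},
  {"pos": [0.02,-0.02,-0.014],"jaw": 0},
])

```text
time_s: 14.8
position: [0.561, 0.0023, 0.0987]
tcp_rot: [[-0.663, 0.749, 0.008], [0.749, 0.663, -0.003], [-0.008, 0.004, -1.0]]
force: [-7.3, 1.4, 28.1]
opening: 0.268
grasp_force: 30.0
```

Run:
```python
from h import *
s=bot.read_state();print(s['force'],s['moment'])
S=shot('scene','scene5.png');T=shot('top','top5.png')
a=cv2.resize(S['color'][170:225,205:275,::-1],None,fx=9,fy=9,interpolation=cv2.INTER_CUBIC);cv2.imwrite('pics/crop7.png',a)
```

```text
[-7.30949334  1.413672   28.13801418] [ 0.18001308  1.29122222 -0.01406178]
```

View pics/crop7.png

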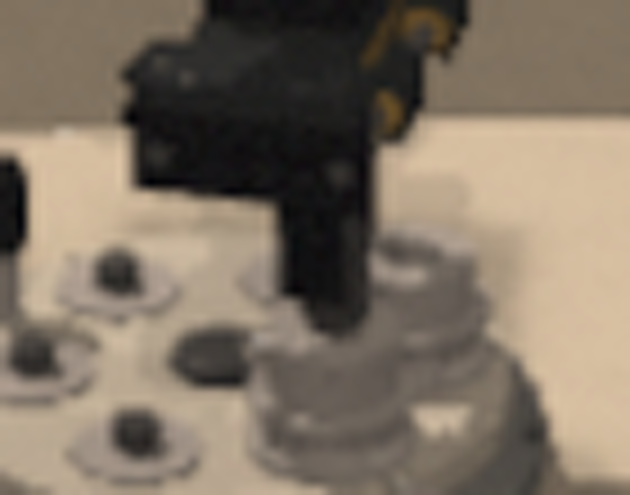

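Crop 7: the collar (around (325,345), tab at (265,340)) lies flat on the boss with no plug visible. The height is steady at 0.0987 under a 28 N push, which matches fully home. I'm handing in.

```bash
python3 -c "
from rig import bot
print(bot.hand_in())"
```

```text
the job is handed in; nothing more can be done
None
```

I turned the table one position counter-clockwise so the next hub stands at the pointer, then set the keyed gauge in that hub and pressed it home; the job is handed in at about 15 s with the gauge still gripped under a 28 N push and its collar looking flush in the last picture, and the hand-in gave no verdict.

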